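# Clamp a glued card box in a hand-cranked cam clamp

### The job

Stand the freshly glued card box upright on the bed of the small cam clamp, in the middle and square between the fixed fence and the open jaw, and let go of it. Then crank the handle counter-clockwise (seen from above) so that the jaw closes on the box, over the cam's nose and on until the roller follower rests in the flat dwell just behind the nose, and leave the crank there so that the clamp holds by itself. Do not crank on up the steep step behind the dwell, which would crush the box, and leave the other things on the table where they are.

Things in the scene. Friction and masses are not known exactly. Their poses are not given: they have to be found in the camera images.
- card_box: The glued card box to be clamped: closed, rigid, brown card with a few red and white paper patches, 54 x 54 mm and 60 mm tall, about 0.14 kg, standing on the table. Origin at the centre of its underside, z up, x and y square to its sides. Any quarter turn of it will do in the clamp.
- clamp: Cam clamp, screwed to the table: plywood base plate 120 mm (x) by 265 mm (y), 12 mm thick. Origin on the table, z up. Along its y, at x = 0: crank shaft at +105 mm, roller and push rod between +80 and 0, jaw face at -25 mm when open and moving towards -y, face of the fixed fence (76 mm wide, top 62 mm above the table) at -87 mm: a 62 mm gap for the 54 mm box, open at its +x and -x sides.
- bed (a point): Centre of the bed between open jaw and fence, on top of the base plate, 12 mm above the table; axes as the clamp's.
- jaw_face (a point): Centre of the jaw's cork face (58 mm wide, 44 mm tall, top 60 mm above the table); axes as the clamp's. The push rod carries the jaw through a spring: when it meets the box it presses with about 4.5 N and gains 1.5 N per mm of follower travel.
- jaw: The jaw (aluminium plate 60 mm wide with the cork face) as a whole; its origin coincides with the clamp's origin when open.
- shaft_top (a point): Point on the crank shaft's vertical axis, 52 mm above the table; axes as the clamp's.
- knob_grip (a point): Middle of the crank's black upright handle: a cylinder of 22 mm diameter from 48 to 94 mm above the table, this point on its axis at 74 mm, 60 mm from the shaft axis. It spins freely on its pin, so the tool may keep its orientation while carrying it round. Below it runs the flat steel crank arm.
- crank (a joint): Crank angle (rad), 0 to 4.4: at 0 the arm points along the clamp's +x; grows counter-clockwise seen from above. Starts at 0 to 0.3. The cam sits on the shaft at an unmeasured angle that differs by up to 1.0 either way each time. Nose top at 2.45 (give or take that 1.0) after a 1.1 rad long rise, flat dwell about 0.25 wide centred 0.4 past the nose top, then a steep step.
- follower (a joint): Travel of the roller follower towards the fence (m): 0 on the low part, about 0.0165 on the nose, 0.0137 in the dwell, more on the step. A spring presses the roller on the cam: let go on the rise, the crank runs back; in the dwell it stays. At the handle the rise takes up to 15 N, behind the nose the crank pulls ahead by itself, the dwell is nearly free, the step takes over 20 N.
- glue: Bystander: white glue bottle, 38 mm diameter, 105 mm tall, upright. Origin at the centre of its underside.
- eraser_box: Bystander: small blue and white carton 34 x 52 x 22 mm lying flat. Origin at the centre of its underside.
- phone: Bystander: black phone 74 x 150 x 9 mm lying flat. Origin at the centre of its underside.
- scissors: Bystander: scissors about 165 mm long lying flat. Origin on the table near the pivot.
- marker_a: Bystander: felt pen with a red cap, 118 mm long, 11 mm thick, lying. Origin under its middle.
- marker_b: Bystander: felt pen with a blue cap, 118 mm long, 11 mm thick, lying. Origin under its middle.
Not all that is in view belongs to the job. There is more than one size of the card_box; the job needs the larger.

How it is judged:
On the way, in this order (a step that is already met when the one before it is completed fails the run):
1. the card box stands on the bed between fence and jaw, let go, with the jaw still open (x of card_box in the frame of bed between -0.012 and 0.012 m and z of card_box in the frame of bed between -0.003 and 0.004 m and angle between card_box's own z axis and vertical below 0.08 rad and y of card_box in the frame of bed between -0.008 and 0.008 m and contact force between the fingers and card_box below 0.1 N and value of joint follower below 0.004 m), for 0.2 s.
2. the roller is taken over the nose, with the jaw pressing on the box (value of joint follower above 0.0155 m and contact force between jaw and card_box above 4 N), for 0.02 s.
At the end, for the whole second after the job is handed in: The roller rests in the cam's dwell by itself (follower travel 12.5 to 15 mm, crank still), the jaw presses on the box with more than 4 N, and the box stands on the bed at rest, upright within 0.08 rad, within 12 mm of the middle across the bed and within 0.1 rad of square (x of card_box in the frame of bed between -0.012 and 0.012 m and z of card_box in the frame of bed between -0.003 and 0.004 m and angle between card_box's own z axis and vertical below 0.08 rad and value of joint follower between 0.0125 and 0.015 m and velocity of joint crank between -0.05 and 0.05 rad/s and contact force between jaw and card_box above 4 N and linear speed of card_box below 0.01 m/s and (angle between the x axis of card_box and the x axis of clamp, either way round below 0.1 rad or angle between the x axis of card_box and the y axis of clamp, either way round below 0.1 rad)); the robot touches nothing.
It fails at once if the box is crushed: the jaw presses on it with more than 20 N (contact force between jaw and card_box above 20 N).
It fails at once if one of the other things on the table is shifted by more than 30 mm (distance of any of glue, eraser_box, phone, scissors, marker_a, marker_b from where it was at the start of the episode above 0.03 m).
It also fails if it takes over 64 s, if anything falls off the work surface, if the arm or the gripper's body presses on something with over 40 N, if the wrist force passes 120 N, or if a joint passes its speed limit or range.

### The arm

A 7-joint arm with a two-finger parallel gripper is mounted at the origin on the work surface. World frame = base frame: x ahead of the robot, y to its left, z up, the work surface at z = 0. Lengths are in m, angles in rad, forces in N, time in s.
With the tool pointing down it reaches from about 0.4 to 0.85 m from the base axis. Payload 10.4 kg.
Tool frame: the origin (TCP) lies on the centre line of the jaws, within the pads' length; the fingertips stand 11 mm ahead of it and the grasp point (between the pads) lies 8 mm behind it (tip_reach is the distance from the TCP to the fingertips, in m); z points along the fingers, y is the line along which they close (so a half turn about z gives the same grasp; the last joint's range is limited). The gripper opens to 85 mm and grips with 20 to 120 N. Pads are 22 mm wide; open, the fingers measure 114 mm over their backs; the gripper's body (76 mm by 85 mm) begins 54 mm behind the grasp point. The pads swing forward as they close: fully open they stand 13 mm farther back than shut.
Start: joints at [1.096, 0.332, -0.065, 1.46, 0.022, 1.35, -0.088], TCP at [0.273, -0.562, 0.242] pointing down, gripper open.
Joint ranges: [-2.6, 2.6], [-0.5, 2.12], [-1.47, 1.34], [0.16, 2.42], [-1.27, 4.41], [0.06, 2.06], [-2.6, 2.6]. Speed limits (rad/s): [2.22, 2.22, 2.79, 2.79, 3.14, 3.14, 3.14].

### API

Orientations are given as a unit quaternion [x, y, z, w].
In Python, from workcell import get_obs, camera, hand_in, tip_reach gives the robot as it stands. The module is installed in compiled form; this text tells all that it offers.
- The arm moves only by the tool move_arm, never from a script. Its argument "plan" is a list of rows, each an object with "delta_pos": the shift along the tool's x, y, z in shares of 0.5 m (1.0 is 0.5 m), a list of three; "turn": the turn, a rotation vector about the tool's x, y, z in shares of 45 degrees (1.0 is 45 degrees), a list of three; "fingers": the closure, from 0 (fully open) to 1 (shut). A call has 1 to 12 rows; each row is the pose to reach, as a shift and turn from the pose commanded when the call began, along the tool's axes at that moment; what a row does not reach only later rows make up. A row lasts 1/8 s, in which the tool goes at most 62.5 mm and 10.7 degrees, less where a joint would pass 70% of its speed; a pose out of reach is approached as far as the arm can. A call with a gripper value outside its range is refused whole. The fingers move at their own pace and stop on an object; "force" is the grip in N (left out, the last holds). Time passes only in rows, so rows that repeat a pose let the fingers close. It gives the time, the measured TCP pose, the force, the opening and the grip force at its end, in the units of the state.
- get_obs(): the state, without advancing time (a new reading comes with each control period).
- camera(name): name is "scene" or "top" or "wrist"; returns a dict with "color" (400x640x3 uint8, red, green, blue), "range_z" (400x640 float32, m along the optical axis (not along the pixel's ray), 0 where there is no reading), "fx", "fy", "cx", "cy" (pixels), "R" (3x3) and "t" (3): a world point X has camera coordinates R X + t; the wrist camera has in their place "tool_from_camera" (4x4, takes a point from camera to tool coordinates, whose origin is the TCP and whose axes are the flange's). Camera axes: x right, y down, z forward; pixel columns grow to the right and rows downward; lengths in m; the calibration is good to about 2 mm. A picture is of the moment at which its call begins: read the wrist's pose just before it.
- hand_in(): hands the job in; it is judged then, once.
The state is a dict: "clock": time; "joint_pos": joint angles; "joint_velocities": joint speeds; "tau": joint torques, N m; "position": TCP position; "ee_rot": TCP orientation; "ft_force": force on the tool from outside, world axes, zero at the start; "torque": the same for the moment, N m; "grip_width": opening from 0.0 (shut) to 1.0 (fully open); "grasp_force": force on a finger pad.
Only numpy, scipy, OpenCV 4.12 (cv2) and the standard library are available. Lean on these libraries where they do the work, as an engineer would, in place of code of your own. Each camera call takes 0.05 s, during which the arm holds its last target. There are 200 camera calls.

## Working session

There is one attempt and no reset: what is moved stays moved. The work goes in short steps, Python scripts to look and compute and a tool call to move; the robot and the scene stay as the last step left them, time stands still between calls to the robot, and variables do not carry over. Pictures are saved under pics/ and viewed, at most 10 in all, crops included, and the job is handed in when it is done.

Besides the shell and the picture viewer there is one more tool, called by a JSON object that holds its "method" and its "body", one argument or row to a line. move_arm: Moves the arm, as the interface text tells. Its arguments: {"type":"object","properties":{"plan":{"type":"array","items":{"type":"object","properties":{"delta_pos":{"type":"array","items":{"type":"number"}},"turn":{"type":"array","items":{"type":"number"}},"fingers":{"type":"number"}}}},"force":{"type":"number"}},"required":["plan"]}

```bash
mkdir -p pics
cat > h.py <<'E'
import numpy as np,cv2
from workcell import *
def snap(n,f):
    c=camera(n); cv2.imwrite(f'pics/{f}.png',cv2.cvtColor(c['color'],cv2.COLOR_RGB2BGR)); np.savez(f'pics/{f}.npz',**{k:v for k,v in c.items()}); return c
def pts(c):
    z=c['range_z']; v,u=np.mgrid[:400,:640]
    P=np.stack([(u-c['cx'])/c['fx']*z,(v-c['cy'])/c['fy']*z,z],-1)
    return (P-c['t'])@c['R']
E
python3 - <<'E'
from h import *
o=get_obs();print(o,tip_reach)
for n in('top','scene'):
    c=snap(n,n+'0');print(n,c['fx'],c['R'],c['t'],(c['range_z']>0).mean())
E
```

```text
{'clock': 0.0, 'joint_pos': array([ 1.09638561,  0.33287982, -0.0647189 ,  1.4609143 ,  0.02161317,
        1.34989264, -0.08851044]), 'joint_velocities': array([ 7.79736660e-05,  5.94413964e-04,  1.63033638e-04,  4.46794310e-04,
       -8.95835582e-04,  5.89279220e-04,  1.35890460e-03]), 'tau': array([ 1.05252755e-04, -6.25452161e+01,  4.88950917e-02, -3.91602838e+01,
        1.61572709e-02,  9.83221427e-03, -2.39776728e-05]), 'position': array([ 0.27272377, -0.56197345,  0.2415239 ]), 'ee_rot': array([ 9.74588035e-01,  2.24003737e-01, -1.90578045e-04, -6.72494362e-04]), 'ft_force': array([-0.84469186, -0.39334453,  0.14615774]), 'torque': array([-0.05142344,  0.05668849,  0.01687982]), 'grasp_force': 0.0, 'grip_width': 0.9981479823342452} 0.011
top 403.46567735378824 [[-0.01420445 -0.99962029 -0.02361185]
 [-0.99449719  0.01657507 -0.10344377]
 [ 0.10379586  0.02201256 -0.994355  ]] [0.03955463 0.61043204 0.89005894] 0.99605859375
scene 442.6622891518252 [[-0.52679037  0.84996131 -0.00759427]
 [ 0.70142109  0.42964669 -0.56869339]
 [-0.48010453 -0.30490898 -0.82251453]] [ 0.30455247 -0.39916271  1.59600195] 0.99593359375
```

View pics/top0.png

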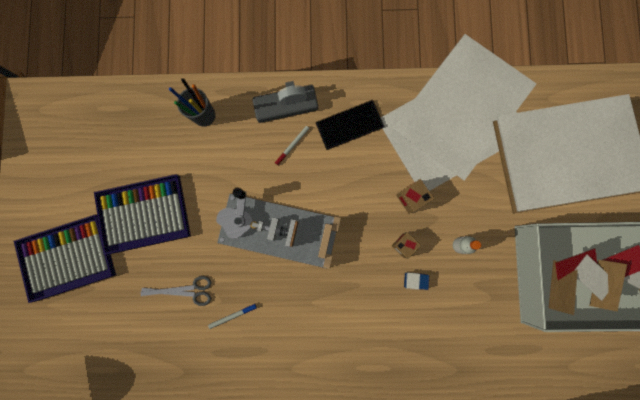

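View pics/scene0.png

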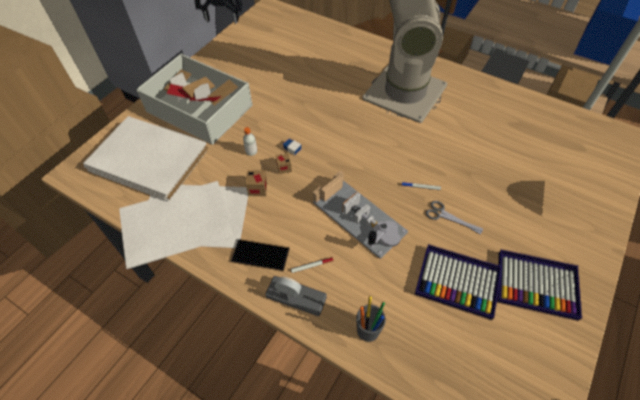

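The top view shows the larger box at about (413,196), with the small decoy at (405,243). The clamp is around (280,230), with its fence at (328,240) and the black knob at (239,193). Next I measure them by height.

```bash
cat >> h.py <<'E'
def rect(P,m):
    p=P[m][:,:2].astype(np.float32); return p
def comp(m,seed):
    n,l=cv2.connectedComponents(m.astype(np.uint8)); 
    v,u=seed; k=l[v-6:v+7,u-6:u+7]; k=k[k>0]; return l==np.bincount(k).argmax()
def show(name,P,m):
    r=cv2.minAreaRect((P[m][:,:2]*1000).astype(np.float32)); print(name,m.sum(),np.round(r[0],1),np.round(r[1],1),round(r[2],2),'z',np.round(np.median(P[m][:,2]),4)); return r
E
python3 - <<'E'
from h import *
c=dict(np.load('pics/top0.npz'));P=pts(c);z=P[...,2]
print('table',np.median(z[250:330,250:400]))
show('big',P,comp((z>.05)&(z<.07),(196,413)))
show('small',P,comp((z>.03)&(z<.07),(243,405)))
show('fence',P,comp((z>.052)&(z<.07),(240,328)))
show('clamp',P,comp((z>.008),(235,310)))
show('knob',P,comp((z>.085)&(z<.11),(193,239)))
print(np.round(z[186:262:4,210:340:5]*1000).astype(int))
img=cv2.imread('pics/top0.png')[140:290,200:450];cv2.imwrite('pics/crop0.png',cv2.resize(img,None,fx=3.2,fy=3.2,interpolation=cv2.INTER_CUBIC))
E
```

```text
table 0.00036345158241485136
big 614 [ 629.3 -195.4] [53.8 54.8] 31.82 z 0.0605
small 380 [ 519.  -172.1] [41.1 41.5] 44.43 z 0.0465
fence 346 [529.8   2.5] [ 29.8 111.3] 76.33 z 0.0613
clamp 6035 [563.3 120.9] [275.9 129. ] 76.21 z 0.0134
knob 79 [638.2 195.7] [19.8 19.8] 0.39 z 0.0939
[[  0   1   3  -2   2   2   0  -1   1  -4   3   1   1  -3   3  -2   2  -2
    5   0   2  -1   2   0  -1  -2]
 [  0  -1  -2  -1  -2  95  92   1   1   1   0   1  -1   0   0   5   0  -1
    4   0   1  -2   2   1   1   1]
 [  0   2   0  -1  16  93  95  58   1   1   1  -1   0   0   2  -1   3  -2
   -2   0  -1   1  -1  -2   2   2]
 [  5   0   0   3  12  11  68  45  10  -2  -1   1   0   0  -1   1  -1  -2
    4  -2   1  -1  -2   2  -4   2]
 [  2   1   0  -2  11  12  49  42  13  13  11  12  13   0  -2   0   1   0
    3   0   2   1   1  -2   1   1]
 [  0   2   1  -6  12  12  45  12  13  13  12  13  14  14  10  11  -3  -1
    0   0   1  -1  -2   0   1   2]
 [  1  -1  -1  38  40  33  44  10  11  15   9  13  11  13   9  10  11  12
   13  13  -1   1   0   1   0   0]
 [  2   0  34  36  36  34  44  35  11  13  11  12
[... 559 characters left out ...]
34  60  29
   14 949  11  11  16  66  62  11]
 [ -1   0  14  15  11  12  14  13  12  14  12  11  50  16  14  12  59  10
   12  10  11  11  14  61  14  -3]
 [949   1  12  11  13   9  11  14  14  13  10  13   8  11  12  11  61  12
   10  11  12  15  11  61  12   0]
 [ -1   4  -1  -1  -1  13  12  14  13   9  12  14  13  11  12  13  36  13
   13  12  11  11  60  63  12  -4]
 [  3   2   0   0  -1   1  -2   5   6  14  12  11  12  11  13  11  12  10
   13  14  14  13  62  62  11   2]
 [ -2   1   1   1  -3   0   1   2  -1  -1   2   1  15  11  15  14  10  11
   10  10  12  12  62  62  43  -3]
 [  1  -2  -2   0   0   1  -1   0   0   2  -2   1   1   1  -1  13  14  13
   11  12  10  10  11  54  52  -4]]
```

View pics/crop0.png

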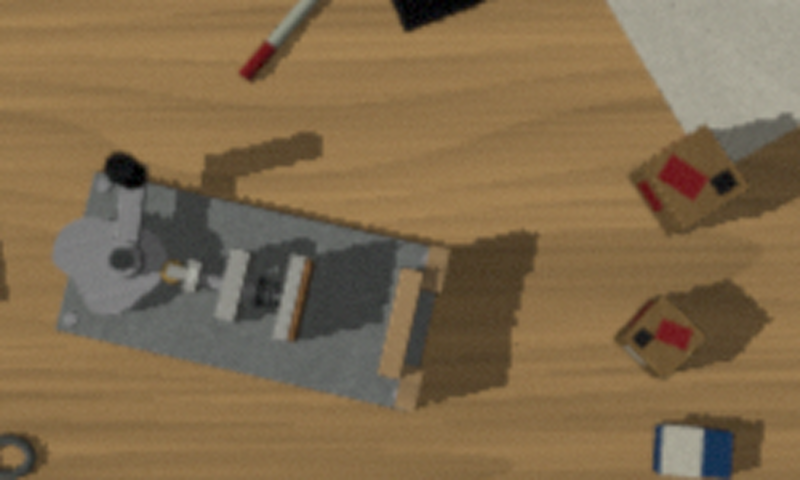

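```bash
cat > m.py <<'E'
from h import *
def run(c,P):
    z=P[...,2]
    pl=comp((z>.006)&(z<.02),(235,310))
    # yaw from long edges of everything above 8mm at plate
    r=cv2.minAreaRect((P[pl][:,:2]*1000).astype(np.float32));a=np.radians(r[2]); 
    if r[1][0]<r[1][1]: a+=np.pi/2
    yaw=(a-np.pi/2+np.pi/2)%np.pi-np.pi/2
    print('plate',r,'yaw',np.degrees(yaw))
    return yaw
c=dict(np.load('pics/top0.npz'));P=pts(c);z=P[...,2]
print('cam',-c['R'].T@c['t'])
yaw=run(c,P)
X=np.array([np.cos(yaw),np.sin(yaw)]);Y=np.array([-X[1],X[0]])
roi=np.zeros(z.shape,bool);roi[180:275,205:345]=1
Q=np.stack([P[...,:2]@X,P[...,:2]@Y],-1)*1000
def st(n,m):
    q=Q[m];print(n,len(q),'x',np.round(np.percentile(q[:,0],[1,5,50,95,99]),1),'y',np.round(np.percentile(q[:,1],[1,5,50,95,99]),1))
st('plate',roi&(z>.007)&(z<.018))
f=roi&(z>.052)&(z<.07);f[:,:315]=0;st('fence',f)
j=roi&(z>.052)&(z<.07);j[:,:287]=0;j[:,306:]=0;st('jaw',j)
s=roi&(z>.05)&(z<.062);s[:,250:]=0;s[:210]=0;st('shaft',s)
k=roi&(z>.086)&(z<.11);st('knob',k)
# line fit of fence and jaw
for n,m in(('fence',f),('jaw',j)):
    vx,vy,_,_=cv2.fitLine((P[m][:,:2]*1000).astype(np.float32),cv2.DIST_HUBER,0,.01,.01).ravel();print(n,'dir',np.degrees(np.arctan2(vy,vx)))
print(X,Y)
E
python3 m.py
```

```text
cam [0.51525036 0.00982918 0.94911391]
plate ((559.7158813476562, 124.41142272949219), (253.13311767578125, 120.13050842285156), 76.37773132324219) yaw -13.622268676757805
plate 4029 x [455.5 459.  510.4 569.4 573.5] y [118.2 137.  233.4 361.8 375.8]
fence 351 x [460.8 468.2 513.3 558.6 568.5] y [112.5 114.2 131.2 141.  141.9]
jaw 172 x [485.8 488.7 515.  541.2 543.4] y [203.9 204.2 210.4 217.1 217.7]
shaft 104 x [502.6 504.3 514.7 525.4 526.9] y [322.  323.2 333.2 344.  345. ]
knob 79 x [563.9 565.2 574.  582.2 583.5] y [330.8 332.2 341.  349.3 350.7]
fence dir -12.8614235
jaw dir -12.351341
[ 0.97186954 -0.23551986] [0.23551986 0.97186954]
```

```bash
cat >> h.py <<'E'
from scipy.spatial.transform import Rotation as Ro
def go(p,ydeg=None,o=None):
    "delta for move to world p with tool y at world angle ydeg, tool down"
    o=o or get_obs();R=Ro.from_quat(o['ee_rot']);A=R.as_matrix()
    if ydeg is None: ydeg=np.degrees(np.arctan2(A[1,1],A[0,1]))
    a=np.radians(ydeg);y=np.array([np.cos(a),np.sin(a),0]);zz=np.array([0,0,-1.]);x=np.cross(y,zz)
    T=Ro.from_matrix(np.stack([x,y,zz],1))
    print('dp',np.round(A.T@(np.array(p)-o['position']),4),'turn',np.round((R.inv()*T).as_rotvec(),4))
def wpts(f):
    o=get_obs();c=snap('wrist',f);z=c['range_z'];v,u=np.mgrid[:400,:640]
    P=np.stack([(u-c['cx'])/c['fx']*z,(v-c['cy'])/c['fy']*z,z],-1)
    M=c['tool_from_camera'];P=P@M[:3,:3].T+M[:3,3];A=Ro.from_quat(o['ee_rot']).as_matrix()
    return c,P@A.T+o['position']
E
python3 -c "
from h import *
go([.629,-.195,.22],-58.2)"
```

```text
dp [ 0.4808 -0.1746  0.0218] turn [-0.0013  0.     -0.1032]
```

Careful with the scale: shifts go in shares of 0.5 m and turns go in shares of 45 degrees. That gives: 0.481 m is 0.962, 0.36 m is 0.72, -0.103 rad is -0.1311.

{"method": "move_arm", "body": {
  "plan": [
    {"delta_pos": [0.24, -0.088, 0], "turn": [0, 0, -0.0382], "fingers": 0},
    {"delta_pos": [0.48, -0.174, 0], "turn": [0, 0, -0.0764], "fingers": 0},
    {"delta_pos": [0.72, -0.262, 0.02], "turn": [0, 0, -0.1146], "fingers": 0},
    {"delta_pos": [0.962, -0.35, 0.044], "turn": [0, 0, -0.1311], "fingers": 0},
    {"delta_pos": [0.962, -0.35, 0.044], "turn": [0, 0, -0.1311], "fingers": 0},
    {"delta_pos": [0.962, -0.35, 0.044], "turn": [0, 0, -0.1311], "fingers": 0},
    {"delta_pos": [0.962, -0.35, 0.044], "turn": [0, 0, -0.1311], "fingers": 0},
    {"delta_pos": [0.962, -0.35, 0.044], "turn": [0, 0, -0.1311], "fingers": 0},
    {"delta_pos": [0.962, -0.35, 0.044], "turn": [0, 0, -0.1311], "fingers": 0},
    {"delta_pos": [0.962, -0.35, 0.044], "turn": [0, 0, -0.1311], "fingers": 0},
    {"delta_pos": [0.962, -0.35, 0.044], "turn": [0, 0, -0.1311], "fingers": 0}
  ]
}}

```text
clock: 1.48
position: [0.6283, -0.197, 0.2203]
ee_rot: [0.962, 0.273, -0.0, 0.0]
ft_force: [0.1, 0.3, 0.2]
grip_width: 1.0
grasp_force: 0.0
```

```bash
python3 -c "
from h import *
c,P=wpts('w1');z=P[...,2];print(c['fx'],c['tool_from_camera'],get_obs()['position'])
m=(z>.052)&(z<.068)&(abs(P[...,0]-.629)<.06)&(abs(P[...,1]+.195)<.06)
n,l,s,ce=cv2.connectedComponentsWithStats(m.astype(np.uint8));k=1+s[1:,4].argmax();print(s[k],ce[k]);show('box',P,l==k)
"
```

```text
278.2071131090602 [[-9.17411777e-05 -9.52800872e-01 -3.03595931e-01  7.69212401e-02]
 [ 9.99999959e-01 -5.58213600e-06 -2.84662938e-04  1.38832117e-04]
 [ 2.69532382e-04 -3.03595945e-01  9.52800834e-01 -1.31355911e-01]
 [ 0.00000000e+00  0.00000000e+00  0.00000000e+00  1.00000000e+00]] [ 0.62824899 -0.19709479  0.22047959]
[ 293  164   51   49 2425] [317.85979381 187.81896907]
box 2425 [ 628.6 -194.7] [54.3 53.8] 31.38 z 0.0598
```

View pics/w1.png

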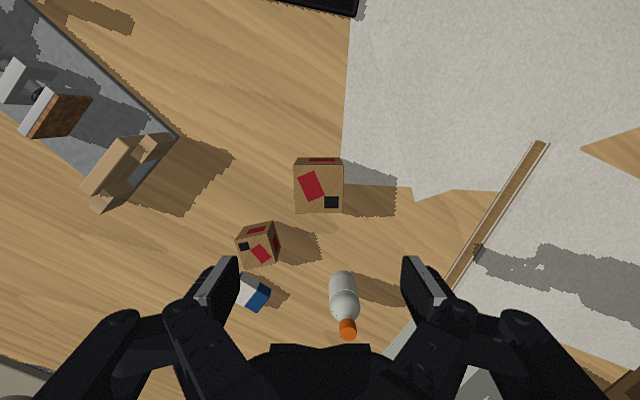

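The wrist view confirms the larger box at (318,188), square to the tool. The two measurements agree to about 1 mm.

```bash
python3 -c "
from h import *
go([.6288,-.195,.032],-58.5)"
```

```text
dp [ 0.0017 -0.0017  0.1885] turn [0.0009 0.0008 0.0021]
```

In the tool's units: 0.188 m is 0.376, -0.0017 m is -0.0034, 0.002 rad is 0.0025.

{"method": "move_arm", "body": {
  "plan": [
    {"delta_pos": [0.0034, -0.0034, 0.1], "turn": [0, 0, 0.0025], "fingers": 0},
    {"delta_pos": [0.0034, -0.0034, 0.2], "turn": [0, 0, 0.0025], "fingers": 0},
    {"delta_pos": [0.0034, -0.0034, 0.28], "turn": [0, 0, 0.0025], "fingers": 0},
    {"delta_pos": [0.0034, -0.0034, 0.34], "turn": [0, 0, 0.0025], "fingers": 0},
    {"delta_pos": [0.0034, -0.0034, 0.376], "turn": [0, 0, 0.0025], "fingers": 0},
    {"delta_pos": [0.0034, -0.0034, 0.376], "turn": [0, 0, 0.0025], "fingers": 0},
    {"delta_pos": [0.0034, -0.0034, 0.376], "turn": [0, 0, 0.0025], "fingers": 0},
    {"delta_pos": [0.0034, -0.0034, 0.376], "turn": [0, 0, 0.0025], "fingers": 0.5},
    {"delta_pos": [0.0034, -0.0034, 0.376], "turn": [0, 0, 0.0025], "fingers": 0.5},
    {"delta_pos": [0.0034, -0.0034, 0.376], "turn": [0, 0, 0.0025], "fingers": 0.6},
    {"delta_pos": [0.0034, -0.0034, 0.376], "turn": [0, 0, 0.0025], "fingers": 0.6},
    {"delta_pos": [0.0034, -0.0034, 0.376], "turn": [0, 0, 0.0025], "fingers": 0.6}
  ],
  "force": 25
}}

```text
clock: 3.02
position: [0.6304, -0.1928, 0.0334]
ee_rot: [0.962, 0.273, 0.001, 0.001]
ft_force: [0.2, -0.2, 5.6]
grip_width: 0.63
grasp_force: 27.8
```

```bash
python3 -c "
from h import *
o=get_obs();print(o['position'],o['grip_width'],o['grasp_force'])
go([.6288,-.195,.2],-58.5)"
```

```text
[ 0.63042262 -0.19278692  0.03336844] 0.630038870809076 27.803910076618195
dp [-0.0024  0.0013 -0.1666] turn [ 0.0014 -0.001   0.0029]
```

In the tool's units: -0.15 m is -0.3, -0.1 m is -0.2.

{"method": "move_arm", "body": {
  "plan": [
    {"delta_pos": [0, 0, -0.1], "turn": [0, 0, 0], "fingers": 0.6},
    {"delta_pos": [0, 0, -0.2], "turn": [0, 0, 0], "fingers": 0.6},
    {"delta_pos": [0, 0, -0.3], "turn": [0, 0, 0], "fingers": 0.6},
    {"delta_pos": [0, 0, -0.3], "turn": [0, 0, 0], "fingers": 0.6},
    {"delta_pos": [0, 0, -0.3], "turn": [0, 0, 0], "fingers": 0.6}
  ]
}}

```text
clock: 3.65
position: [0.6292, -0.1924, 0.1813]
ee_rot: [0.962, 0.273, -0.001, -0.0]
ft_force: [-0.9, -0.0, -1.6]
grip_width: 0.632
grasp_force: 27.7
```

```bash
python3 -c "
from h import *
o=get_obs();print(o['position'],o['grip_width'],o['grasp_force'],o['ft_force'])
go([.5408,.047,.18],-13.4)
c,P=wpts('w2')
A=Ro.from_quat(o['ee_rot']).as_matrix();T=(P-o['position'])@A
z=T[...,2]
m=(abs(T[...,0])<.05)&(abs(T[...,1])<.032)&(z<-.02)&(z>-.05)
for lo in(-.04,-.035,-.03,-.025):print((m&(abs(z-lo)<.0025)).sum())
print(np.percentile(T[m][:,0],[1,5,50,95,99]),np.percentile(T[m][:,1],[1,50,99]),np.median(z[m]))
"
```

```text
[ 0.62921528 -0.19240814  0.18131062] 0.6320109876711792 27.72245317697525 [-0.88975418 -0.02377993 -1.6379425 ]
dp [ 0.0505 -0.2502  0.0015] turn [-1.200e-03  7.000e-04 -7.841e-01]
213
119
1020
11776
[-0.02533358 -0.02191825  0.00531489  0.02378289  0.02430645] [-0.03078559 -0.00017459  0.03072238] -0.026445004290865937
```

View pics/w2.png

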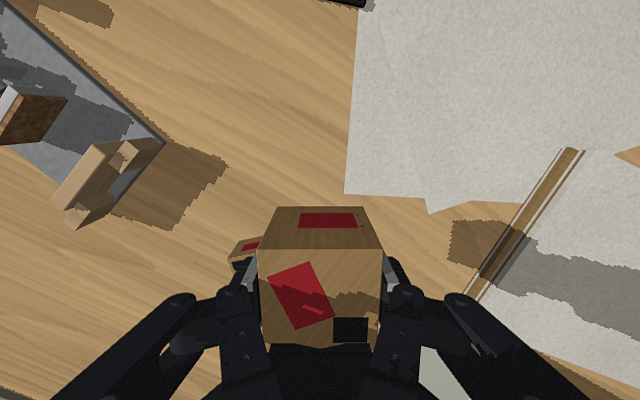

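The box is held square. Its front edge sits at tool x = +24.5 mm, so its centre is 2.5 mm behind the tool axis, and its underside is 33.6 mm below the TCP.

In the tool's units: -0.2525 m is -0.505, -0.2 m is -0.4, -0.784 rad is -0.9982.

{"method": "move_arm", "body": {
  "plan": [
    {"delta_pos": [0.02, -0.1, 0], "turn": [0, 0, -0.191], "fingers": 0.6},
    {"delta_pos": [0.04, -0.2, 0], "turn": [0, 0, -0.382], "fingers": 0.6},
    {"delta_pos": [0.06, -0.3, 0], "turn": [0, 0, -0.573], "fingers": 0.6},
    {"delta_pos": [0.08, -0.4, 0], "turn": [0, 0, -0.7639], "fingers": 0.6},
    {"delta_pos": [0.105, -0.505, 0], "turn": [0, 0, -0.9549], "fingers": 0.6},
    {"delta_pos": [0.105, -0.505, 0], "turn": [0, 0, -0.9982], "fingers": 0.6},
    {"delta_pos": [0.105, -0.505, 0], "turn": [0, 0, -0.9982], "fingers": 0.6},
    {"delta_pos": [0.105, -0.505, 0], "turn": [0, 0, -0.9982], "fingers": 0.6},
    {"delta_pos": [0.105, -0.505, 0], "turn": [0, 0, -0.9982], "fingers": 0.6},
    {"delta_pos": [0.105, -0.505, 0], "turn": [0, 0, -0.9982], "fingers": 0.6}
  ]
}}

```text
clock: 4.95
position: [0.542, 0.0494, 0.1822]
ee_rot: [0.785, 0.619, -0.0, -0.0]
ft_force: [-0.1, 0.6, -2.0]
grip_width: 0.629
grasp_force: 27.6
```

```bash
cat > m2.py <<'E'
from h import *
o=get_obs();print(o['position'],o['ee_rot'])
c,P=wpts('w3');z=P[...,2]
yaw=np.radians(-13.4);X=np.array([np.cos(yaw),np.sin(yaw)]);Y=np.array([-X[1],X[0]])
Q=np.stack([P[...,:2]@X,P[...,:2]@Y],-1)*1000
def st(n,m):
    q=Q[m];print(n,len(q),'x',np.round(np.percentile(q[:,0],[1,5,50,95,99]),1),'y',np.round(np.percentile(q[:,1],[1,5,50,95,99]),1))
b=lambda x0,x1,y0,y1,z0,z1:(Q[...,0]>x0)&(Q[...,0]<x1)&(Q[...,1]>y0)&(Q[...,1]<y1)&(z>z0)&(z<z1)
j=b(470,560,195,222,.056,.066);st('jaw',j)
st('cork',b(490,535,195,215,.03,.055))
st('fence',b(460,570,105,150,.057,.068))
s=b(495,540,310,360,.048,.062);st('shaft',s)
st('knob',b(550,600,310,370,.088,.1))
vx,vy,_,_=cv2.fitLine((P[j][:,:2]*1000).astype(np.float32),cv2.DIST_HUBER,0,.01,.01).ravel();print('jaw dir',np.degrees(np.arctan2(vy,vx)))
m=b(430,600,222,380,.006,.018);show('plate',P,m);st('plate',m)
go([.5414,.0494,.0475],-13.3,o)
print('bed old Q',np.array([540.8,47])@np.stack([X,Y],1))
E
python3 m2.py
```

```text
[0.54195764 0.0494397  0.1821641 ] [ 7.85166640e-01  6.19284537e-01 -8.96965763e-05 -4.22187260e-05]
jaw 967 x [484.7 487.1 513.7 540.2 542.6] y [203.2 203.4 210.  216.2 216.3]Traceback (most recent call last):
  File "m2.py", line 10, in <module>
    st('cork',b(490,535,195,215,.03,.055))
    ~~^^^^^^^^^^^^^^^^^^^^^^^^^^^^^^^^^^^^
  File "m2.py", line 7, in st
    q=Q[m];print(n,len(q),'x',np.round(np.percentile(q[:,0],[1,5,50,95,99]),1),'y',np.round(np.percentile(q[:,1],[1,5,50,95,99]),1))
                                       ~~~~~~~~~~~~~^^^^^^^^^^^^^^^^^^^^^^^
    return _quantile_unchecked(
        a, q, axis, out, overwrite_input, method, keepdims, weights)
    return _ureduce(a,
                    func=_quantile_ureduce_func,
    ...<5 lines>...
                    overwrite_input=overwrite_input,
                    method=method)
    r = func(a, **kwargs)
    result = _quantile(arr,
                       quantiles=q,
    ...<2 lines>...
                       out=out,
                       weights=wgt)
    slices_having_nans = np.isnan(arr[-1, ...])
                                  ~~~^^^^^^^^^
IndexError: index -1 is out of bounds for axis 0 with size 0
```

View pics/w3.png

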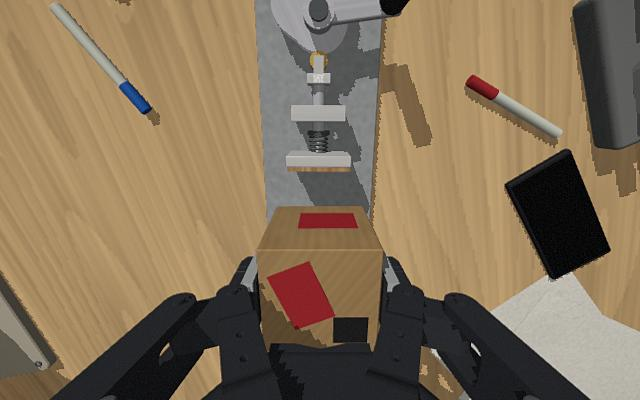

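The wrist view shows the jaw at (318,160), square to the tool, with its cork side facing the held box. The crank points right with the knob at (393,5).

```bash
sed -i 's/    q=Q\[m\];print/    q=Q[m]\n    if len(q)<5: return print(n,"none")\n    print/' m2.py; python3 m2.py
```

```text
[0.54195422 0.04959211 0.18221097] [ 7.85066441e-01  6.19411560e-01 -3.51379380e-05 -1.39604566e-05]
jaw 1001 x [484.7 487.2 514.6 540.2 542.7] y [202.4 203.3 210.  216.2 216.4]
cork none
fence none
shaft 817 x [501.9 503.5 514.  525.2 526.2] y [319.8 321.1 329.8 338.1 339.3]
knob none
jaw dir -13.914959
plate 11278 [566.7 161.1] [131.2 120.4] 76.56 z 0.0117
plate 11278 x [455.  458.2 505.  569.  572.7] y [223.6 227.9 284.1 333.6 348. ]
dp [-0.0003 -0.0005  0.1347] turn [-0.0001  0.     -0.0027]
bed old Q [515.18504347 171.04973249]
```

```bash
python3 -c "
from h import *
go([.5407,.0503,.046],-13.5)"
```

```text
dp [ 0.0003 -0.0013  0.1363] turn [-0.     0.     0.001]
```

In the tool's units: 0.126 m is 0.252, -0.0013 m is -0.0026, 0.001 rad is 0.0013.

{"method": "move_arm", "body": {
  "plan": [
    {"delta_pos": [0.0006, -0.0026, 0.08], "turn": [0, 0, 0.0013], "fingers": 0.6},
    {"delta_pos": [0.0006, -0.0026, 0.14], "turn": [0, 0, 0.0013], "fingers": 0.6},
    {"delta_pos": [0.0006, -0.0026, 0.18], "turn": [0, 0, 0.0013], "fingers": 0.6},
    {"delta_pos": [0.0006, -0.0026, 0.21], "turn": [0, 0, 0.0013], "fingers": 0.6},
    {"delta_pos": [0.0006, -0.0026, 0.23], "turn": [0, 0, 0.0013], "fingers": 0.6},
    {"delta_pos": [0.0006, -0.0026, 0.244], "turn": [0, 0, 0.0013], "fingers": 0.6},
    {"delta_pos": [0.0006, -0.0026, 0.252], "turn": [0, 0, 0.0013], "fingers": 0.6},
    {"delta_pos": [0.0006, -0.0026, 0.252], "turn": [0, 0, 0.0013], "fingers": 0.6}
  ]
}}

```text
clock: 6.05
position: [0.5407, 0.0505, 0.0564]
ee_rot: [0.785, 0.619, 0.0, 0.0]
ft_force: [0.7, -0.1, -1.3]
grip_width: 0.629
grasp_force: 27.7
```

```bash
python3 -c "
from h import *
o=get_obs();print(o['position'],o['ft_force'])
go([.5407,.0503,.046],-13.5)"
```

```text
[0.54074435 0.05051156 0.05637708] [ 0.68326997 -0.14506387 -1.27161112]
dp [-0.0002  0.      0.0104] turn [0.0001 0.     0.0006]
```

Well aligned; lowering the last 10 mm.

{"method": "move_arm", "body": {
  "plan": [
    {"delta_pos": [0, 0, 0.008], "turn": [0, 0, 0], "fingers": 0.6},
    {"delta_pos": [0, 0, 0.014], "turn": [0, 0, 0], "fingers": 0.6},
    {"delta_pos": [0, 0, 0.018], "turn": [0, 0, 0], "fingers": 0.6},
    {"delta_pos": [0, 0, 0.021], "turn": [0, 0, 0], "fingers": 0.6},
    {"delta_pos": [0, 0, 0.021], "turn": [0, 0, 0], "fingers": 0.6},
    {"delta_pos": [0, 0, 0.021], "turn": [0, 0, 0], "fingers": 0.6}
  ]
}}

```text
clock: 6.8
position: [0.5408, 0.0505, 0.0459]
ee_rot: [0.785, 0.619, 0.0, 0.0]
ft_force: [0.2, 0.3, -1.0]
grip_width: 0.628
grasp_force: 27.7
```

In the tool's units: -0.12 m is -0.24, -0.07 m is -0.14.

{"method": "move_arm", "body": {
  "plan": [
    {"delta_pos": [0, 0, 0.0014], "turn": [0, 0, 0], "fingers": 0.6},
    {"delta_pos": [0, 0, 0.0014], "turn": [0, 0, 0], "fingers": 0.6},
    {"delta_pos": [0, 0, 0.0014], "turn": [0, 0, 0], "fingers": 0.25},
    {"delta_pos": [0, 0, 0.0014], "turn": [0, 0, 0], "fingers": 0.1},
    {"delta_pos": [0, 0, 0.0014], "turn": [0, 0, 0], "fingers": 0.1},
    {"delta_pos": [0, 0, 0.0014], "turn": [0, 0, 0], "fingers": 0.1},
    {"delta_pos": [0, 0, -0.06], "turn": [0, 0, 0], "fingers": 0.1},
    {"delta_pos": [0, 0, -0.14], "turn": [0, 0, 0], "fingers": 0.1},
    {"delta_pos": [0, 0, -0.24], "turn": [0, 0, 0], "fingers": 0.1},
    {"delta_pos": [0, 0, -0.24], "turn": [0, 0, 0], "fingers": 0.1},
    {"delta_pos": [0, 0, -0.24], "turn": [0, 0, 0], "fingers": 0.1},
    {"delta_pos": [0, 0, -0.24], "turn": [0, 0, 0], "fingers": 0.1}
  ]
}}

```text
clock: 8.3
position: [0.54, 0.0504, 0.1646]
ee_rot: [0.785, 0.619, -0.001, -0.001]
ft_force: [-0.0, 0.7, 0.1]
grip_width: 0.901
grasp_force: 0.0
```

```bash
cat >> m2.py <<'E'
bx=b(470,560,135,202,.068,.078);st('box',bx);show('box',P,bx);print(get_obs()['joint_pos'])
E
python3 m2.py
```

```text
[0.53999538 0.05038837 0.16455984] [ 7.85111241e-01  6.19353983e-01 -8.13699327e-04 -5.66612489e-04]
jaw 1349 x [484.7 487.4 513.2 539.8 542.4] y [198.6 198.8 208.8 216.1 216.5]
cork 148 x [490.4 492.2 512.3 532.6 534.3] y [198.5 198.7 198.9 199.4 199.5]
fence 1243 x [476.1 478.9 513.2 547.2 550.2] y [125.5 126.  133.5 140.1 140.6]
shaft 673 x [502.  503.5 514.1 524.6 526.2] y [319.7 320.6 327.1 332.6 333.7]
knob none
jaw dir -13.621497
plate 12727 [565.8 158. ] [125.3 120.3] 76.28 z 0.0117
plate 12727 x [455.1 458.3 506.4 569.  572.7] y [223.5 228.4 283.4 332.1 342.4]
dp [-0.0006  0.0018  0.1171] turn [-0.0019  0.0006 -0.0028]
bed old Q [515.18504347 171.04973249]
box 3763 x [487.2 489.4 513.2 537.7 539.9] y [146.3 148.7 174.2 197.2 198.8]
box 3763 [539.5  48.4] [54.1 54.1] 76.39 z 0.0718
[ 0.33532313  0.26511842 -0.58781475  1.75345432  0.1578658   1.17234928
 -0.53304823]
```

View pics/w3.png

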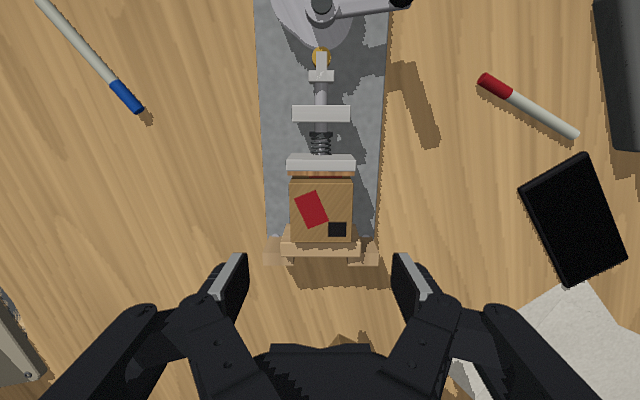

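The box stands square on the bed at (320,212), centred to within about 1 mm, and the jaw is still open. Next is the knob.

```bash
python3 -c "
from h import *
go([.638,.196,.22],-13.4)"
```

```text
dp [ 0.1643  0.0613 -0.0556] turn [-0.0019  0.0005 -0.001 ]
```

In the tool's units: 0.164 m is 0.328, -0.055 m is -0.11.

{"method": "move_arm", "body": {
  "plan": [
    {"delta_pos": [0.04, 0.02, -0.1], "turn": [0, 0, 0], "fingers": 0},
    {"delta_pos": [0.14, 0.06, -0.11], "turn": [0, 0, 0], "fingers": 0},
    {"delta_pos": [0.24, 0.1, -0.11], "turn": [0, 0, 0], "fingers": 0},
    {"delta_pos": [0.328, 0.122, -0.11], "turn": [0, 0, 0], "fingers": 0},
    {"delta_pos": [0.328, 0.122, -0.11], "turn": [0, 0, 0], "fingers": 0},
    {"delta_pos": [0.328, 0.122, -0.11], "turn": [0, 0, 0], "fingers": 0},
    {"delta_pos": [0.328, 0.122, -0.11], "turn": [0, 0, 0], "fingers": 0}
  ]
}}

```text
clock: 9.22
position: [0.6382, 0.1942, 0.2207]
ee_rot: [0.786, 0.619, -0.0, 0.0]
ft_force: [0.7, -0.2, 0.1]
grip_width: 1.002
grasp_force: 0.0
```

```bash
python3 -c "
from h import *
o=get_obs();print(o['position'],o['ft_force'])
c,P=wpts('w4');z=P[...,2]
d=lambda x,y:np.hypot(P[...,0]-x,P[...,1]-y)
k=(d(.638,.196)<.025)&(z>.088)&(z<.1)
q=P[k];print('knob',k.sum(),cv2.minEnclosingCircle((q[:,:2]*1000).astype(np.float32)),np.median(q,0))
s=(d(.578,.204)<.02)&(z>.05)&(z<.063);q=P[s];print('shaft',s.sum(),cv2.minEnclosingCircle((q[:,:2]*1000).astype(np.float32)),np.median(q,0))
print(np.percentile(q,[1,99],axis=0))
h,e=np.histogram(z[d(.578,.204)<.02],np.arange(.03,.065,.003));print(h)
"
```

```text
[0.6382333  0.19422111 0.22069022] [ 0.6528715  -0.2387964   0.11925523]
knob 377 ((636.9810180664062, 198.08724975585938), 10.790851593017578) [0.63716475 0.19902971 0.09334236]
shaft 415 ((577.2185668945312, 204.4060821533203), 13.168694496154785) [0.57797339 0.20534931 0.05218779]
[[0.56539292 0.19234559 0.05023248]
 [0.58935707 0.21680324 0.05688382]]
[  0 271  11  12  37 100  73 192 162   2   0]
```

View pics/w4.png

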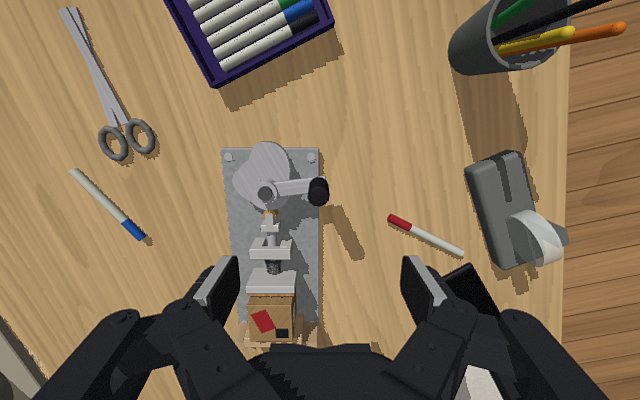

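The knob is at (318,191), the shaft at (265,193), and the cam outline is visible. The cam's profile should tell me the nose angle ahead of time.

```bash
python3 -c "
from h import *
c,P=wpts('w5');z=P[...,2]
S=np.array([.5773,.2043]);yaw=np.radians(-13.6)
D=P[...,:2]-S;r=np.hypot(D[...,0],D[...,1])*1000;a=(np.arctan2(D[...,1],D[...,0])-yaw)
m=(z>.028)&(z<.041)&(r<65)
dl=np.degrees((-np.pi/2-a)%(2*np.pi))  # crank increment bringing this to the follower
for b in range(0,360,8):
    k=m&(dl>=b)&(dl<b+8)
    if k.sum()>3:print(b+4,'crank %.2f'%(np.radians(b+4)+.13),k.sum(),'rmax %.1f'%np.percentile(r[k],97))
go([.637,.198,.0695],-13.4)
"
```

```text
4 crank 0.20 141 rmax 63.3
12 crank 0.34 67 rmax 52.6
20 crank 0.48 13 rmax 25.3
28 crank 0.62 14 rmax 25.7
36 crank 0.76 13 rmax 25.5
44 crank 0.90 14 rmax 25.8
52 crank 1.04 15 rmax 26.3
60 crank 1.18 21 rmax 27.8
68 crank 1.32 26 rmax 30.3
76 crank 1.46 38 rmax 33.1
84 crank 1.60 50 rmax 36.2
92 crank 1.74 60 rmax 38.7
100 crank 1.88 73 rmax 40.8
108 crank 2.01 82 rmax 42.4
116 crank 2.15 85 rmax 42.4
124 crank 2.29 75 rmax 40.1
132 crank 2.43 76 rmax 39.7
140 crank 2.57 72 rmax 39.4
148 crank 2.71 79 rmax 39.8
156 crank 2.85 98 rmax 45.0
164 crank 2.99 133 rmax 50.8
172 crank 3.13 152 rmax 53.5
180 crank 3.27 157 rmax 53.9
188 crank 3.41 150 rmax 53.3
196 crank 3.55 143 rmax 51.4
204 crank 3.69 121 rmax 48.5
212 crank 3.83 103 rmax 44.5
220 crank 3.97 78 rmax 40.5
228 crank 4.11 57 rmax 35.4
236 crank 4.25 34 rmax 31.1
244 crank 4.39 10 rmax 31.3
252 crank 4.53 4 rmax 61.3
292 crank 5.23 8 rmax 25.5
300 crank 5.37 14 rmax 25.4
308 crank 5.51 20 rmax 25.1
316 crank 5.65 22 rmax 25.6
324 crank 5.78 22 rmax 25.3
332 crank 5.92 20 rmax 25.4
340 crank 6.06 20 rmax 25.5
348 crank 6.20 90 rmax 52.1
356 crank 6.34 156 rmax 63.4
dp [ 0.0032 -0.0022  0.1515] turn [ 0.0006  0.0006 -0.0028]
```

The profile is clear. The nose (r 42.4 mm) sits at crank ≈2.1, the dwell (39.5 mm) spans about 2.35–2.65, and the step follows. I aim for crank ≈2.5, about 2.37 rad of turn from now, and grip the knob.

In the tool's units: 0.151 m is 0.302, 0.145 m is 0.29.

{"method": "move_arm", "body": {
  "plan": [
    {"delta_pos": [0.006, -0.004, 0.08], "turn": [0, 0, 0], "fingers": 0.3},
    {"delta_pos": [0.006, -0.004, 0.16], "turn": [0, 0, 0], "fingers": 0.4},
    {"delta_pos": [0.006, -0.004, 0.22], "turn": [0, 0, 0], "fingers": 0.4},
    {"delta_pos": [0.006, -0.004, 0.26], "turn": [0, 0, 0], "fingers": 0.4},
    {"delta_pos": [0.006, -0.004, 0.29], "turn": [0, 0, 0], "fingers": 0.4},
    {"delta_pos": [0.006, -0.004, 0.302], "turn": [0, 0, 0], "fingers": 0.4},
    {"delta_pos": [0.006, -0.004, 0.302], "turn": [0, 0, 0], "fingers": 0.4},
    {"delta_pos": [0.006, -0.004, 0.302], "turn": [0, 0, 0], "fingers": 0.9},
    {"delta_pos": [0.006, -0.004, 0.302], "turn": [0, 0, 0], "fingers": 0.9},
    {"delta_pos": [0.006, -0.004, 0.302], "turn": [0, 0, 0], "fingers": 0.9},
    {"delta_pos": [0.006, -0.004, 0.302], "turn": [0, 0, 0], "fingers": 0.9},
    {"delta_pos": [0.006, -0.004, 0.302], "turn": [0, 0, 0], "fingers": 0.9}
  ],
  "force": 70
}}

```text
clock: 10.82
position: [0.6379, 0.1993, 0.0709]
ee_rot: [0.785, 0.619, 0.001, 0.001]
ft_force: [0.7, -0.9, 7.2]
grip_width: 0.239
grasp_force: 68.4
```

```bash
cat > cr.py <<'E'
from h import *
import sys
S=np.array([.5773,.2043]);o=get_obs();A=Ro.from_quat(o['ee_rot']).as_matrix();p=o['position']
d=p[:2]-S;a=np.arctan2(d[1],d[0]);t=np.array([-np.sin(a),np.cos(a)]);f=o['ft_force'][:2]
print('p',np.round(p,4),'r %.4f crank %.3f'%(np.hypot(*d),(a+np.radians(13.6))%(2*np.pi)),'F tang %.1f rad %.1f z %.1f'%(f@t,f@d/np.hypot(*d),o['ft_force'][2]),o['grip_width'],o['clock'])
for th in map(float,sys.argv[1:]):
    w=th-np.radians(13.6);q=np.array([*(S+.06*np.array([np.cos(w),np.sin(w)])),p[2]])
    print(th,np.round(A.T@(q-p),4)[:2])
E
python3 cr.py .25 .4 .55 .7 .85 1
```

```text
p [0.6379 0.1993 0.0709] r 0.0608 crank 0.155 F tang -0.8 rad 0.7 z 7.2 0.23907259434240666 10.825
0.25 [ 0.0055 -0.0019]
0.4 [ 0.014  -0.0048]
0.55 [ 0.022  -0.0089]
0.7 [ 0.0293 -0.0141]
0.85 [ 0.0357 -0.0204]
1.0 [ 0.0412 -0.0276]
```

{"method": "move_arm", "body": {
  "plan": [
    {"delta_pos": [0.011, -0.0038, 0], "turn": [0, 0, 0], "fingers": 0.9},
    {"delta_pos": [0.028, -0.0096, 0], "turn": [0, 0, 0], "fingers": 0.9},
    {"delta_pos": [0.044, -0.0178, 0], "turn": [0, 0, 0], "fingers": 0.9},
    {"delta_pos": [0.0586, -0.0282, 0], "turn": [0, 0, 0], "fingers": 0.9},
    {"delta_pos": [0.0714, -0.0408, 0], "turn": [0, 0, 0], "fingers": 0.9},
    {"delta_pos": [0.0824, -0.0552, 0], "turn": [0, 0, 0], "fingers": 0.9},
    {"delta_pos": [0.0824, -0.0552, 0], "turn": [0, 0, 0], "fingers": 0.9},
    {"delta_pos": [0.0824, -0.0552, 0], "turn": [0, 0, 0], "fingers": 0.9}
  ]
}}

```text
clock: 11.82
position: [0.6211, 0.2475, 0.071]
ee_rot: [0.785, 0.62, 0.003, -0.0]
ft_force: [6.8, 5.4, 1.4]
grip_width: 0.24
grasp_force: 68.6
```

```bash
python3 cr.py 1.1 1.2 1.3 1.4 1.5 1.6 1.7 1.8
```

```text
p [0.6211 0.2475 0.071 ] r 0.0615 crank 1.016 F tang -0.9 rad 8.6 z 1.4 0.2404753189496626 11.825
1.1 [ 0.0012 -0.0052]
1.2 [ 0.0037 -0.0107]
1.3 [ 0.0056 -0.0163]
1.4 [ 0.0069 -0.0222]
1.5 [ 0.0077 -0.0281]
1.6 [ 0.0078 -0.0341]
1.7 [ 0.0074 -0.0401]
1.8 [ 0.0063 -0.046 ]
```

```bash
sed -i 's/\[.5773,.2043\]/[.5781,.2052]/' cr.py; python3 cr.py 1.1 1.2 1.3 1.4 1.5 1.6 1.7 1.8
```

```text
p [0.6211 0.2475 0.071 ] r 0.0603 crank 1.014 F tang -0.9 rad 8.6 z 1.4 0.2404753189496626 11.825
1.1 [ 0.0023 -0.0046]
1.2 [ 0.0048 -0.0101]
1.3 [ 0.0067 -0.0158]
1.4 [ 0.008  -0.0216]
1.5 [ 0.0087 -0.0276]
1.6 [ 0.0089 -0.0336]
1.7 [ 0.0084 -0.0396]
1.8 [ 0.0074 -0.0455]
```

In the tool's units: -0.0396 m is -0.0792, -0.0336 m is -0.0672.

{"method": "move_arm", "body": {
  "plan": [
    {"delta_pos": [0.0046, -0.0092, 0], "turn": [0, 0, 0], "fingers": 0.9},
    {"delta_pos": [0.0096, -0.0202, 0], "turn": [0, 0, 0], "fingers": 0.9},
    {"delta_pos": [0.0134, -0.0316, 0], "turn": [0, 0, 0], "fingers": 0.9},
    {"delta_pos": [0.016, -0.0432, 0], "turn": [0, 0, 0], "fingers": 0.9},
    {"delta_pos": [0.0174, -0.0552, 0], "turn": [0, 0, 0], "fingers": 0.9},
    {"delta_pos": [0.0178, -0.0672, 0], "turn": [0, 0, 0], "fingers": 0.9},
    {"delta_pos": [0.0168, -0.0792, 0], "turn": [0, 0, 0], "fingers": 0.9},
    {"delta_pos": [0.0168, -0.0792, 0], "turn": [0, 0, 0], "fingers": 0.9}
  ]
}}

```text
clock: 12.82
position: [0.5849, 0.2652, 0.071]
ee_rot: [0.785, 0.62, 0.003, -0.0]
ft_force: [9.6, 6.7, -2.3]
grip_width: 0.238
grasp_force: 68.8
```

```bash
python3 cr.py 1.8 1.9 2.0 2.1 2.15 2.2 2.25 2.3 2.4 2.5
```

```text
p [0.5849 0.2652 0.071 ] r 0.0604 crank 1.695 F tang -8.8 rad 7.8 z -2.3 0.23847353654005699 12.825
1.8 [-0.0015 -0.0061]
1.9 [-0.0031 -0.0119]
2.0 [-0.0054 -0.0175]
2.1 [-0.0081 -0.0228]
2.15 [-0.0097 -0.0254]
2.2 [-0.0114 -0.0279]
2.25 [-0.0132 -0.0302]
2.3 [-0.0151 -0.0325]
2.4 [-0.0193 -0.0368]
2.5 [-0.0239 -0.0406]
```

In the tool's units: -0.0228 m is -0.0456, -0.0175 m is -0.035.

{"method": "move_arm", "body": {
  "plan": [
    {"delta_pos": [-0.003, -0.0122, 0], "turn": [0, 0, 0], "fingers": 0.9},
    {"delta_pos": [-0.0062, -0.0238, 0], "turn": [0, 0, 0], "fingers": 0.9},
    {"delta_pos": [-0.0108, -0.035, 0], "turn": [0, 0, 0], "fingers": 0.9},
    {"delta_pos": [-0.0162, -0.0456, 0], "turn": [0, 0, 0], "fingers": 0.9},
    {"delta_pos": [-0.0162, -0.0456, 0], "turn": [0, 0, 0], "fingers": 0.9}
  ]
}}

```text
clock: 13.45
position: [0.559, 0.2626, 0.0709]
ee_rot: [0.785, 0.62, 0.001, -0.001]
ft_force: [-0.8, 4.4, 5.8]
grip_width: 0.235
grasp_force: 69.8
```

```bash
python3 cr.py 2.1 2.2 2.3 2.4 2.5
```

```text
p [0.559  0.2626 0.0709] r 0.0605 crank 2.130 F tang -0.6 rad 4.4 z 5.8 0.23457503350120382 13.45
2.1 [0.0005 0.0018]
2.2 [-0.0028 -0.0032]
2.3 [-0.0065 -0.0079]
2.4 [-0.0107 -0.0122]
2.5 [-0.0153 -0.016 ]
```

Tangential force is about zero at 2.13, so this is the nose top. I continue gently towards the dwell.

In the tool's units: -0.0079 m is -0.0158, -0.0065 m is -0.013.

{"method": "move_arm", "body": {
  "plan": [
    {"delta_pos": [-0.0056, -0.0064, 0], "turn": [0, 0, 0], "fingers": 0.9},
    {"delta_pos": [-0.013, -0.0158, 0], "turn": [0, 0, 0], "fingers": 0.9},
    {"delta_pos": [-0.013, -0.0158, 0], "turn": [0, 0, 0], "fingers": 0.9}
  ]
}}

```text
clock: 13.82
position: [0.5482, 0.2576, 0.0708]
ee_rot: [0.785, 0.62, -0.0, -0.001]
ft_force: [-9.3, 1.4, 11.5]
grip_width: 0.241
grasp_force: 70.7
```

```bash
python3 cr.py 2.3 2.4 2.5
```

```text
p [0.5482 0.2576 0.0708] r 0.0604 crank 2.326 F tang 7.4 rad 5.8 z 11.5 0.24080453237458363 13.825
2.3 [0.0008 0.0014]
2.4 [-0.0034 -0.0029]
2.5 [-0.008  -0.0067]
```

The crank now pulls ahead (+7.4 N), as expected behind the nose.

In the tool's units: -0.008 m is -0.016, -0.0067 m is -0.0134.

{"method": "move_arm", "body": {
  "plan": [
    {"delta_pos": [-0.0068, -0.0058, 0], "turn": [0, 0, 0], "fingers": 0.9},
    {"delta_pos": [-0.016, -0.0134, 0], "turn": [0, 0, 0], "fingers": 0.9},
    {"delta_pos": [-0.016, -0.0134, 0], "turn": [0, 0, 0], "fingers": 0.9},
    {"delta_pos": [-0.016, -0.0134, 0], "turn": [0, 0, 0], "fingers": 0.9}
  ]
}}

```text
clock: 14.32
position: [0.5407, 0.2524, 0.0708]
ee_rot: [0.784, 0.62, 0.001, -0.001]
ft_force: [-3.3, 6.6, 8.3]
grip_width: 0.24
grasp_force: 70.5
```

```bash
python3 cr.py 2.5 2.55
```

```text
p [0.5407 0.2524 0.0708] r 0.0603 crank 2.479 F tang -1.5 rad 7.2 z 8.3 0.23974806280417219 14.325
2.5 [-0.0012 -0.0006]
2.55 [-0.0036 -0.0023]
```

In the dwell at 2.48, with almost no tangential force. Releasing and rising straight up.

In the tool's units: -0.15 m is -0.3, -0.02 m is -0.04.

{"method": "move_arm", "body": {
  "plan": [
    {"delta_pos": [-0.002, -0.001, 0], "turn": [0, 0, 0], "fingers": 0.9},
    {"delta_pos": [-0.002, -0.001, 0], "turn": [0, 0, 0], "fingers": 0.6},
    {"delta_pos": [-0.002, -0.001, 0], "turn": [0, 0, 0], "fingers": 0.5},
    {"delta_pos": [-0.002, -0.001, 0], "turn": [0, 0, 0], "fingers": 0.5},
    {"delta_pos": [-0.002, -0.001, -0.04], "turn": [0, 0, 0], "fingers": 0.5},
    {"delta_pos": [-0.002, -0.001, -0.12], "turn": [0, 0, 0], "fingers": 0.5},
    {"delta_pos": [-0.002, -0.001, -0.22], "turn": [0, 0, 0], "fingers": 0.5},
    {"delta_pos": [-0.002, -0.001, -0.3], "turn": [0, 0, 0], "fingers": 0.5},
    {"delta_pos": [-0.002, -0.001, -0.3], "turn": [0, 0, 0], "fingers": 0.5},
    {"delta_pos": [-0.002, -0.001, -0.3], "turn": [0, 0, 0], "fingers": 0.5},
    {"delta_pos": [-0.002, -0.001, -0.3], "turn": [0, 0, 0], "fingers": 0.5}
  ]
}}

```text
clock: 15.7
position: [0.5404, 0.2486, 0.219]
ee_rot: [0.785, 0.619, -0.001, -0.0]
ft_force: [0.2, 0.1, 0.0]
grip_width: 0.499
grasp_force: 0.0
```

```bash
python3 -c "
from h import *
c,P=wpts('w6');z=P[...,2];print(get_obs()['position'],get_obs()['ft_force'])
yaw=np.radians(-13.4);X=np.array([np.cos(yaw),np.sin(yaw)]);Y=np.array([-X[1],X[0]])
Q=np.stack([P[...,:2]@X,P[...,:2]@Y],-1)*1000
k=(z>.088)&(z<.1)&(np.hypot(P[...,0]-.541,P[...,1]-.252)<.03)
(x,y),r=cv2.minEnclosingCircle((P[k][:,:2]*1000).astype(np.float32));print('knob',x,y,r,'crank',(np.arctan2(y-205.2,x-578.1)+np.radians(13.6))%6.283)
b=(z>.068)&(z<.078)&(abs(Q[...,0]-513)<45)&(abs(Q[...,1]-170)<40);show('box',P,b);print(np.percentile(Q[b],[1,50,99],axis=0))
j=(z>.056)&(z<.066)&(abs(Q[...,0]-513)<28)&(Q[...,1]>180)&(Q[...,1]<222);print('jaw',np.percentile(Q[j][:,1],[1,99]))
"
```

```text
[0.54036393 0.24867685 0.21895083] [ 0.24052277 -0.55402851  0.33368256]
knob 538.8517456054688 250.8343048095703 10.80219554901123 crank 2.518466781080914
box 516 [535.9  61.1] [24.6 41.8] 77.17 z 0.0716
[[486.57609281 172.28561859]
 [506.01164171 186.34276867]
 [526.74070471 195.64301335]]
jaw [186.95765312 209.54361092]
```

View pics/w6.png

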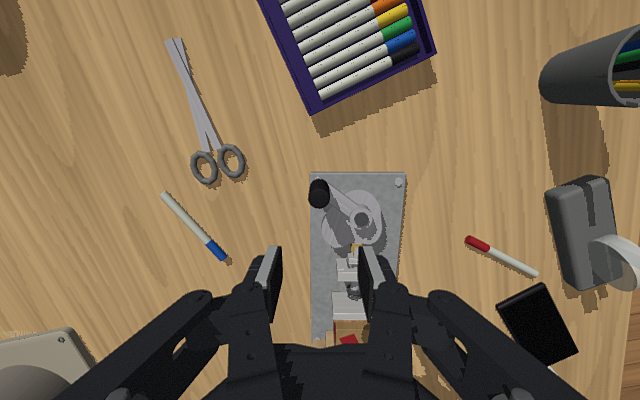

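The knob at (319,193) gives a crank angle of 2.52, the middle of the dwell. The jaw has closed on the box against the fence, and the gripper is clear.

```bash
python3 -c "
from workcell import *
print(hand_in())"
```

```text
the job is handed in; nothing more can be done
None
```

The job is handed in, with no verdict returned: the box stands square in the clamp with the jaw closed on it, the crank rests at about 2.52 rad (mid-dwell) with the gripper clear, and I touched none of the bystander items.

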